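# Check the air tank's pressure with the rod gauge and mark the reading

### The job

Check the pressure of the small air tank: take the gauge from its dock and push its mouth squarely onto the slanting valve until the valve is fully open, firmly but without forcing it, and keep it there about a second so that the air drives the measuring rod out. Then lay the gauge back in both saddles of its dock, rod still out as the tank left it, and slide the dock's pointer until its blade stands level with the outer end of the rod. Leave everything else on the table alone.

Things in the scene. Friction and masses are not known exactly. Their poses are not given: they have to be found in the camera images.
- tank: Fixed lying aluminium air tank, 150 mm long, 70 mm diameter, 80 mm high, on a 100 x 130 mm foot plate, left or right on the table. Origin on the table under its middle; y along the tank, z up. A brass valve stem leans out of its side along (cos 0.48, 0, sin 0.48) in the tank's frame: it rises 0.48 rad (27.5 deg) above horizontal towards the tank's +x.
- valve_tip (a point): Centre of the open rim of the brass stem (15 mm outside diameter, standing 40 mm out of the tank; tip 75 mm from the tank's axis, 80 mm above the table). A steel valve pin 6 mm thick stands 8 mm out beyond this rim along the stem's direction.
- valve_pin (a joint): How far the valve pin is pressed in, m: 0 shut, 0.008 fully open (flush with the rim). It takes about 8 to 12 N in all to open it fully, then the stem's rim is a hard stop: press with 14 to 20 N; over 35 N harms it. Opening it drives the gauge's rod out; only fully open gives the true reading, 26 to 46 mm, hidden and new each time.
- gauge: Loose rod gauge, 120 g, in the dock. Square aluminium barrel 18 x 18 x 110 mm. Origin on its axis at the grip, x along the axis to the rod end; barrel ends at x = -50 and +60 mm. A conical mouth (31 mm outside, inside 25 narrowing to 17 mm) runs from x = -50 to -70 mm. The flat face at its bottom (x = -50) meets the valve pin 8 mm before the stem's rim.
- gauge_rod (a joint): How far the white rod has come out of the barrel, m: 0 in (as at the start), at most 0.055. Friction of 0.4 N keeps it where the air left it; do not push or pull it by hand.
- rod_end (a point): Centre of the outer face of the rod's 12 mm steel end cap, on the gauge's axis, 66 mm from the gauge's origin plus the rod's travel.
- dock: Fixed dock: plate 200 x 130 x 8 mm, x -65 to 135, y -45 to 85 mm. Origin on the table under the gauge's grip; x is where the rod points, z up. Two saddles 8 mm thick (x = -35 and +45 mm; floor 36 mm, flared cheeks to 58 mm up, 25 mm wide inside) hold the barrel's axis 45 mm up at y = 0; free space between them. Dock and tank swap sides at random.
- pointer (a joint): How far the pointer has been slid along the dock's +x, m: 0 to 0.055, near 0 at the start. It stays where it is left (about 1 N to move).
- pointer_tip (a point): Free end of the pointer's thin blade (3 mm thick in x), at dock x = 70 mm plus the joint value, y = 12 mm, 45 mm above the table, beside the rod's path. The blade belongs to an upright black grip, 14 mm (x) by 12 mm (y), its axis 38 mm further in the dock's +y (y = 50 mm), 33 to 83 mm above the table.
- pigment_a: Bystander: blue pigment jar, 42 mm wide, 60 mm tall; origin under its centre.
- pigment_b: Bystander: yellow pigment jar, 42 mm wide, 60 mm tall; origin under its centre.
- solvent: Bystander: amber bottle, 54 mm wide, 110 mm tall; origin under its centre.
- weight: Bystander: steel weight with a knob, 52 mm wide, 55 mm tall; origin under its centre.
- spatula: Bystander: spatula, 190 mm long, lying flat between tank and dock; origin near its middle.
- tape: Bystander: roll of paper tape, 84 mm wide, 22 mm tall, lying flat; origin under its centre.
- swabs: Bystander: white ceramic cup, 68 mm wide, 75 mm tall; origin under its centre.
There are look-alikes about, which are no part of the job. There is more than one size of the gauge; the job needs the smallest.

How it is judged (in metres and radians):
On the way, in this order (a step that is already met when the one before it is completed fails the run):
1. the gauge is pressed on the valve, valve fully open (pin in at least 7.4 mm of 8), rod driven out, held 0.5 s (value of joint valve_pin above 0.0074 m and value of joint gauge_rod above 0.02 m and contact force between gauge and tank above 4 N), for 0.5 s.
2. the gauge lies in both saddles of its dock with its rod out (value of joint gauge_rod above 0.02 m and z of gauge in the frame of dock below 0.05 m and horizontal distance between gauge and dock below 0.012 m and angle between the x axis of gauge and the x axis of dock, either way round below 0.15 rad), for 0.2 s.
At the end, for the whole second after the job is handed in: Gauge at rest in both saddles, rod out and pointing to the dock's +x; its origin within 12 mm of the dock's in plan, 41 to 49 mm high, within 0.15 rad of the dock's x; valve shut; pointer blade within 4 mm of the rod's outer end along the dock (x of rod_end in the frame of pointer_tip between -0.004 and 0.004 m and value of joint gauge_rod above 0.02 m and z of gauge in the frame of dock between 0.041 and 0.049 m and x of rod_end in the frame of dock above 0.07 m and horizontal distance between gauge and dock below 0.012 m and angle between the x axis of gauge and the x axis of dock, either way round below 0.15 rad and value of joint valve_pin below 0.001 m and linear speed of gauge below 0.01 m/s); the robot touches nothing.
It fails at once if the valve is forced: more than 35 N between gauge and tank (contact force between gauge and tank above 35 N).
It fails at once if the rod is pushed back in (velocity of joint gauge_rod below -0.05 m/s).
It fails at once if the rod is pulled out other than by the tank's air (velocity of joint gauge_rod above 0.05 m/s and value of joint valve_pin below 0.0005 m).
It fails at once if a bystander (jar, bottle, weight, spatula, tape, cup) is shifted more than 30 mm (distance of any of pigment_a, pigment_b, solvent, weight, spatula, tape, swabs from where it was at the start of the episode above 0.03 m).
It also fails if it takes over 64 s, if anything falls off the work surface, if the arm or the gripper's body presses on something with over 40 N, if the wrist force passes 120 N, or if a joint passes its speed limit or range.

### The arm

A 6-joint arm with a two-finger parallel gripper is mounted at the origin on the work surface. World frame = base frame: x ahead of the robot, y to its left, z up, the work surface at z = 0. Lengths are in mm, angles in rad, forces in N, time in s.
With the tool pointing down it reaches from about 275 to 750 mm from the base axis. Payload 10.2 kg.
Tool frame: the origin (TCP) lies between the finger pads; the fingertips stand 17 mm ahead of it and the grasp point (between the pads) lies 2 mm behind it; z points along the fingers, y is the line along which they close (so a half turn about z gives the same grasp; the last joint's range is limited). The gripper opens to 85 mm and grips with 20 to 120 N. Pads are 22 mm wide; open, the fingers measure 114 mm over their backs; the gripper's body (76 mm by 85 mm) begins 54 mm behind the grasp point. The pads swing forward as they close: fully open they stand 13 mm farther back than shut.
Start: joints at [1.061, 0.313, 1.498, -0, 1.331, -0.223], TCP at [148.527, 503.558, 248.294] pointing down, gripper open.
Joint ranges: [-2.94, 2.94], [-0.97, 2.17], [0.19, 2.56], [-1.23, 4.37], [0.02, 3.11], [-2.88, 2.88]. Speed limits (rad/s): [2.39, 2.39, 3.01, 3.14, 3.14, 3.14].

### API

Orientations are given as a unit quaternion [w, x, y, z].
In Python, from rig import * gives the robot as it stands.
- The arm moves only by the tool step_arm, never from a script. Its argument "commands" is text: rows parted by semicolons, each of 7 numbers parted by spaces: the opening, from 0 (shut) to 1 (fully open), then the shift along the tool's x, y, z in cm, then the turn, a rotation vector about the tool's x, y, z in rad. In form: hand x y z rx ry rz; .... A call has 1 to 20 rows; each row is the pose to reach, as a shift and turn from the pose commanded when the call began, along the tool's axes at that moment; what a row does not reach only later rows make up. A row lasts 1/12 s, in which the tool goes at most 41.7 mm and 7.16 degrees, less where a joint would pass 70% of its speed; a pose out of reach is approached as far as the arm can. A call with a gripper value outside its range is refused whole. The fingers move at their own pace and stop on an object; "newtons" is the grip in N (left out, the last holds). Time passes only in rows, so rows that repeat a pose let the fingers close. It gives the time, the measured TCP pose, the force, the opening and the grip force at its end, in the units of the state.
- sense(): the state, without advancing time (a new reading comes with each control period).
- capture(name): name is "scene" or "top" or "wrist"; returns the picture (420x560x3 uint8, red, green, blue); there is no depth.
- camera_model(name): a dict with "mtx" (3x3 intrinsics, pixels), "k1" (the pictures are not rectified: a ray, as slopes to the right and down, at radius r is drawn at 1 + k1 r^2 times it, then the intrinsics apply), "eye" and "rotation" of the camera in the world. Camera axes: x right, y down, z forward; pixel columns grow to the right and rows downward; lengths in mm; the calibration is good to about 2 mm. A picture is of the moment at which its call begins: read the wrist's pose just before it. camera_model takes no time and is no camera call; for the wrist camera it gives the pose at the moment of the call.
- finish_job(): hands the job in; it is judged then, once.
Trained networks look in the newest picture that a camera, given by its name, has taken for a name from the list of things; names that differ only in an ending like _2 or _b are one class to them, and where a whole thing is asked for, a point or a joint stands for the part that bears it (a point fixed in the world has none). Each returns a list of dicts, best first, with "score" (0 to 1); they miss things now and then, are a little off and sometimes report something else, mostly with a low value. They report only what shows in the picture. A call takes as long as a camera call. They do not tell look-alikes from the thing itself.
- search_frame(camera, label): "rect" ([centre column, centre row, width, height] in pixels, round what is visible of it).
- trace(camera, label): "mask" (420x560 bool, what is visible of it) and "rect" ([centre column, centre row, width, height] in pixels, round what is visible of it).
- spot_point(camera, label): "xy" ([column, row] in pixels: a listed point, or the origin of a listed thing).
The state is a dict: "time_s": time; "joints": joint angles; "dq": joint speeds; "tau": joint torques, N m; "eef_pos": TCP position; "ee_rot": TCP orientation; "force": force on the tool from outside, world axes, zero at the start; "wrist_torque": the same for the moment, N m; "grip_width": opening from 0.0 (shut) to 1.0 (fully open); "grip_force": force on a finger pad.
Only numpy, scipy, OpenCV 4.12 (cv2) and the standard library are available. Lean on these libraries where they do the work, as an engineer would, in place of code of your own. Each camera call takes 0.05 s, during which the arm holds its last target. There are 200 camera calls.

## Working session

There is one attempt and no reset: what is moved stays moved. The work goes in short steps, Python scripts to look and compute and a tool call to move; the robot and the scene stay as the last step left them, time stands still between calls to the robot, and variables do not carry over. Pictures are saved under pics/ and viewed, at most 10 in all, crops included, and the job is handed in when it is done.

Besides the shell and the picture viewer there is one more tool, called after "Request:" as name(argument=value, ...) on one line, values as JSON. step_arm: Moves the arm, as the interface text tells. Its arguments: {"type":"object","properties":{"commands":{"type":"string"},"newtons":{"type":"number"}},"required":["commands"]}

```bash
mkdir -p pics; cat > h.py <<'E'
from rig import *
import numpy as np, cv2
from scipy.spatial.transform import Rotation as R
def save(cam,name):
    im=capture(cam); cv2.imwrite('pics/'+name+'.png',im[:,:,::-1]); return im
def ray(cam,px,m=None):
    m=m or camera_model(cam); K=np.array(m['mtx'],float)
    d=np.array([(px[0]-K[0,2])/K[0,0],(px[1]-K[1,2])/K[1,1]])
    u=d.copy()
    for _ in range(20): u=d/(1+m['k1']*(u@u))
    return np.array(m['eye'],float), np.array(m['rotation'],float)@np.array([u[0],u[1],1])
def at(cam,px,z,m=None):
    e,d=ray(cam,px,m); return e+d*(z-e[2])/d[2]
def proj(cam,P,m=None):
    m=m or camera_model(cam); K=np.array(m['mtx'],float)
    c=np.array(m['rotation']).T@(np.array(P,float)-np.array(m['eye'])); u=c[:2]/c[2]
    u=u*(1+m['k1']*(u@u)); return K[:2,:2]@u+K[:2,2]
E
python3 - <<'E'
from h import *
print(camera_model('top')); print(camera_model('scene')); print(camera_model('wrist'));s=sense();print(s['ee_rot'],s['force'])
a=save('top','t0');b=save('scene','s0')
for c in('top','scene'):
  for l in('gauge','dock','tank','valve_tip','pointer_tip','rod_end'):
    print(c,l,[(np.round(d['xy'],1).tolist(),round(d['score'],2)) for d in spot_point(c,l)])
E
```

```text
{'mtx': array([[459.79280332,   0.        , 288.69582106],
       [  0.        , 459.79280332, 210.84943802],
       [  0.        ,   0.        ,   1.        ]]), 'k1': 0.04487543496316984, 'eye': array([ 385.57852737,   24.72417953, 1380.37940445]), 'rotation': array([-0.03357971,  0.70825736, -0.70407112,  0.03908673])}
{'mtx': array([[495.46612039,   0.        , 285.22018889],
       [  0.        , 495.46612039, 207.44342544],
       [  0.        ,   0.        ,   1.        ]]), 'k1': 0.060882286011123915, 'eye': array([1030.84586696,  328.38052866, 1011.66388553]), 'rotation': array([-0.13292242,  0.45594327,  0.8454957 , -0.24409914])}
{'mtx': array([[331.98165766,   0.        , 281.15575807],
       [  0.        , 331.98165766, 204.98619306],
       [  0.        ,   0.        ,   1.        ]]), 'k1': -0.08058335624685617, 'eye': array([ 72.97876693, 525.13933856, 373.9571057 ]), 'rotation': array([0.12522452, 0.79090626, 0.59192359, 0.09172003])}
[-2.45563432e-04  1.42913744e-01  9.89734918e-01 -6.27545862e-04] [ 0.35897107 -0.27296005 -0.43393809]
top gauge [([243.6, 208.1], 0.85), ([369.2, 292.7], 0.81), ([214.5, 283.3], 0.72)]
top dock [([241.1, 207.9], 0.72)]
top tank [([362.0, 208.4], 0.85)]
top valve_tip [([368.6, 179.1], 0.84)]
top pointer_tip [([242.4, 185.1], 0.37)]
top rod_end []
scene gauge [([340.5, 243.6], 0.94), ([413.5, 200.3], 0.73), ([268.7, 115.5], 0.58)]
scene dock [([340.4, 255.0], 0.71)]
scene tank [([210.5, 185.6], 0.94), ([318.6, 263.0], 0.46)]
scene valve_tip [([189.1, 188.5], 0.65)]
scene pointer_tip [([323.3, 266.7], 0.5)]
scene rod_end [([446.9, 223.9], 0.52), ([318.8, 262.3], 0.47)]
```

```bash
sed -i "s/np.array(m\['rotation'\],float)/rot(m)/; s/np.array(m\['rotation'\])\.T/rot(m).T/" h.py; cat >> h.py <<'E'
def rot(m):
    q=np.array(m['rotation'],float); return R.from_quat(q[[1,2,3,0]]).as_matrix()
def tri(o):
    A=np.zeros((3,3));b=np.zeros(3)
    for e,d in o:
        d=d/np.linalg.norm(d);M=np.eye(3)-np.outer(d,d);A+=M;b+=M@e
    return np.linalg.solve(A,b)
E
python3 - <<'E'
from h import *
a=cv2.imread('pics/t0.png'); cv2.imwrite('pics/t0c.png',cv2.resize(a[120:340,160:440],None,fx=2.7,fy=2.7,interpolation=cv2.INTER_CUBIC))
for n,p,q,z in(('gauge',(243.6,208.1),(340.5,243.6),45),('tank',(362,208.4),(210.5,185.6),0),('tip',(368.6,179.1),(189.1,188.5),80),('ptr',(242.4,185.1),(323.3,266.7),45)):
  print(n,at('top',p,z).round(1),at('scene',q,z).round(1),tri([ray('top',p),ray('scene',q)]).round(1))
E
```

```text
gauge [530.6 146.3  45. ] [531.1 148.5  45. ] [530.5 147.3  43. ]
tank [ 536.9 -207.     0. ] [ 543.9 -210.4    0. ] [ 539.3 -210.9   -6.7]
tip [ 612.6 -213.3   80. ] [ 615.5 -203.2   80. ] [ 612.4 -212.2   70.1]
ptr [598.4 150.9  45. ] [600.  145.7  45. ] [599.4 148.3  46.2]
```

View pics/t0c.png

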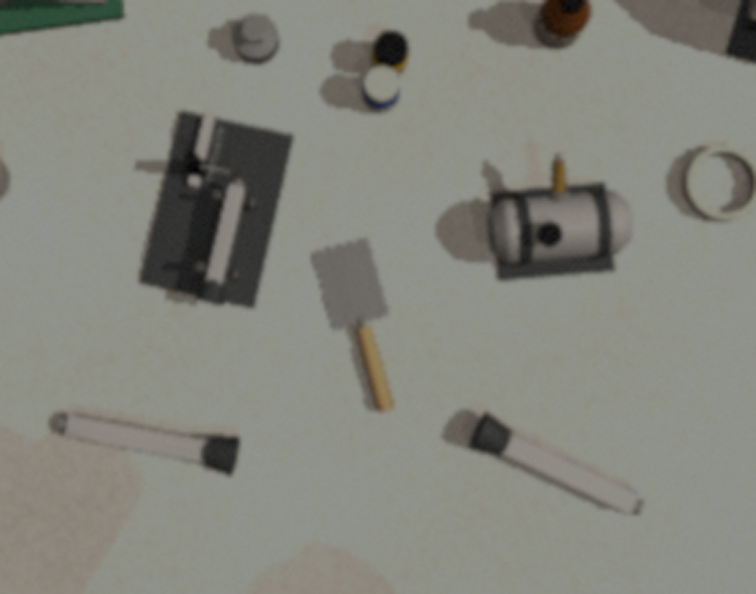

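View pics/s0.png

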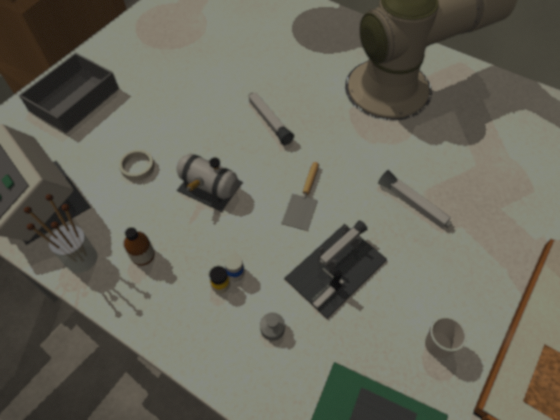

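```bash
python3 - <<'E'
from h import *
f=lambda c:(c[0]/2.7+160,c[1]/2.7+120)
P=[at('top',f(c),8) for c in((180,112),(292,135),(255,306),(140,283))]
for p in P: print(p.round(1))
e=P[0]-P[3];g=P[1]-P[2];print(np.arctan2(e[1],e[0]),np.arctan2(g[1],g[0]))
c=sum(P)/4;y=np.arctan2(*((e+g)[[1,0]]));print('origin',c[:2]-R.from_euler('z',y).as_matrix()[:2,:2]@[35,20])
T=[at('top',f(c),5) for c in((490,187),(605,184),(613,268),(498,279))]
for p in T:print(p.round(1))
m=camera_model('wrist');s=sense();print('cam z',rot(m)[:,2])
q=s['ee_rot'];Rt=R.from_quat(np.array(q)[[1,2,3,0]]);print((Rt.inv().as_matrix()@rot(m)).round(3),Rt.inv().apply(np.array(m['eye'])-s['eef_pos']))
E
```

```text
[676.2 203.    8. ]
[651.1  77.3   8. ]
[459.1 116.2   8. ]
[483.9 243.4   8. ]
-0.20723625212598806 -0.20011873448198503
origin [529.2590259  147.47539033]
[ 594.1 -144.8    5. ]
[ 598.3 -273.4    5. ]
[ 504.  -280.8    5. ]
[ 490.9 -153.1    5. ]
cam z [ 0.29393625 -0.0884164  -0.95172686]
[[ 0.    -0.952 -0.307]
 [ 1.     0.001 -0.002]
 [ 0.002 -0.307  0.952]] [  78.56102391   -0.58498506 -126.21875044]
```

Request:
step_arm(commands="0.5 -46.6 -23.4 6.8 0 0 -0.084;0.5 -46.6 -23.4 6.8 0 0 -0.084;0.5 -46.6 -23.4 6.8 0 0 -0.084;0.5 -46.6 -23.4 6.8 0 0 -0.084;0.5 -46.6 -23.4 6.8 0 0 -0.084;0.5 -46.6 -23.4 6.8 0 0 -0.084;0.5 -46.6 -23.4 6.8 0 0 -0.084;0.5 -46.6 -23.4 6.8 0 0 -0.084;0.5 -46.6 -23.4 6.8 0 0 -0.084;0.5 -46.6 -23.4 6.8 0 0 -0.084;0.5 -46.6 -23.4 6.8 0 0 -0.084;0.5 -46.6 -23.4 6.8 0 0 -0.084;0.5 -46.6 -23.4 6.8 0 0 -0.084;0.5 -46.6 -23.4 6.8 0 0 -0.084;0.5 -46.6 -23.4 6.8 0 0 -0.084;0.5 -46.6 -23.4 6.8 0 0 -0.084;0.5 -46.6 -23.4 6.8 0 0 -0.084;0.5 -46.6 -23.4 6.8 0 0 -0.084")

```text
time_s: 2.2
eef_pos: [528.8, 148.2, 180.7]
ee_rot: [0.0, 0.101, 0.995, 0.0]
force: [0.1, -0.6, -0.5]
grip_width: 0.499
grip_force: 0.0
```

```bash
python3 - <<'E'
from h import *
s=sense();print(s['eef_pos'],s['ee_rot'],s['dq'])
save('wrist','w0')
for l in('gauge','dock','pointer_tip','rod_end'):
    for d in spot_point('wrist',l): print(l,np.round(d['xy'],1),round(d['score'],2),at('wrist',d['xy'],45).round(1))
E
```

```text
[528.78375922 148.17017231 180.66157078] [2.03554780e-04 1.00524720e-01 9.94934538e-01 6.41855764e-05] [-2.75940688e-03  2.07188045e-03 -1.83517904e-03 -9.40452489e-05
 -2.52242214e-03 -5.08902574e-04]
gauge [282.4 199. ] 0.58 [529.6 147.8  45. ]
dock [280.5 185.5] 0.89 [518.1 148.5  45. ]
dock [554.7 199.3] 0.32 [577.2 381.7  45. ]
pointer_tip [297.1 276.4] 0.74 [603.1 146.1  45. ]
rod_end [281.8 269. ] 0.38 [593.1 134.   45. ]
```

View pics/w0.png

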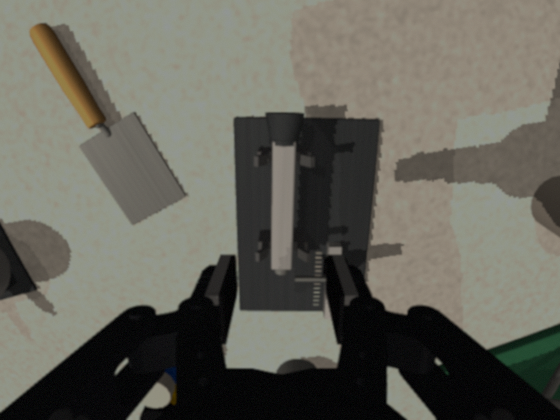

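```bash
python3 - <<'E'
from h import *
a=cv2.imread('pics/w0.png')
g=cv2.cvtColor(a,cv2.COLOR_BGR2GRAY).astype(int)
L=[]
for r in (150,165,180,195,210,225,240,255):
    w=np.where(g[r,265:302]>110)[0]+265; L.append((r,w.min(),w.max())); 
print(L)
p=[at('wrist',((l+h)/2,r),54) for r,l,h in L]
p=np.array(p);k=np.polyfit(p[:,0],p[:,1],1);print(k,np.arctan(k[0]),np.polyval(k,529))
print(at('wrist',(285,142),54),at('wrist',(282,270),50), [at('wrist',(c,r),54).round(1) for r,l,h in L[:1] for c in(l,h)])
E
```

```text
[(150, np.int64(273), np.int64(293)), (165, np.int64(273), np.int64(293)), (180, np.int64(273), np.int64(292)), (195, np.int64(273), np.int64(292)), (210, np.int64(272), np.int64(291)), (225, np.int64(272), np.int64(291)), (240, np.int64(272), np.int64(290)), (255, np.int64(272), np.int64(289))]
[-2.28940629e-01  2.68345536e+02] -0.22506200941030827 147.235943453462
[483.33449139 158.88572828  54.        ] [591.37061831 134.56120469  50.        ] [array([487.4, 148.7,  54. ]), array([490.5, 163.7,  54. ])]
```

Request:
step_arm(commands="0.5 0 -0.1 4 0 0 0.015;0.5 0 -0.1 8 0 0 0.015;0.5 0 -0.1 11 0 0 0.015;0.5 0 -0.1 12.5 0 0 0.015;0.5 0 -0.1 13.7 0 0 0.015;0.5 0 -0.1 13.7 0 0 0.015;0.1 0 -0.1 13.7 0 0 0.015;0.1 0 -0.1 13.7 0 0 0.015;0.1 0 -0.1 13.7 0 0 0.015;0.1 0 -0.1 13.7 0 0 0.015;0.1 0 -0.1 13.7 0 0 0.015;0.1 0 -0.1 13.7 0 0 0.015;0.1 0 -0.1 13.7 0 0 0.015", newtons=80)

```text
time_s: 3.53
eef_pos: [529.8, 146.4, 44.6]
ee_rot: [0.001, 0.109, 0.994, 0.0]
force: [-1.2, 0.0, 6.2]
grip_width: 0.196
grip_force: 78.7
```

Request:
step_arm(commands="0.1 0 0 -3 0 0 0;0.1 0 0 -7 0 0 0;0.1 0 0 -11 0 0 0;0.1 0 0 -15 0 0 0;0.1 -2 -3 -16 0 0 0;0.1 -4.5 -6.5 -16 0 0 -0.05;0.1 -7 -10 -16 0 0 -0.1;0.1 -9 -13 -16 0 0 -0.15;0.1 -11.5 -16.5 -16 0 0 -0.2;0.1 -14 -20 -16 0 0 -0.25;0.1 -15.8 -23 -16 0 0 -0.27;0.1 -16.6 -24.1 -16 0 0 -0.27;0.1 -16.6 -24.1 -16 0 0 -0.27;0.1 -16.6 -24.1 -16 0 0 -0.27;0.1 -16.6 -24.1 -16 0 0 -0.27")

```text
time_s: 4.78
eef_pos: [638.8, -123.8, 203.3]
ee_rot: [-0.0, -0.026, 1.0, 0.0]
force: [0.3, -0.8, -1.5]
grip_width: 0.191
grip_force: 80.1
```

```bash
python3 - <<'E'
from h import *
s=sense();print(s['eef_pos'],s['ee_rot'],s['force'],s['grip_width'])
save('wrist','w1')
for l,z in(('gauge',205),('tank',0),('valve_tip',80)):
    for d in spot_point('wrist',l): print(l,np.round(d['xy'],1),round(d['score'],2),at('wrist',d['xy'],z).round(1))
E
```

```text
[ 638.81527943 -123.78729793  203.32123456] [-1.83609612e-04 -2.64877955e-02  9.99649097e-01  2.14889731e-04] [ 0.30835446 -0.81791661 -1.49416262] 0.1910958849875266
gauge [281.3 288.3] 0.66 [ 638.2 -124.3  205. ]
tank [190.6  81.1] 0.67 [ 548.  -215.6    0. ]
valve_tip [174.2 165.2] 0.88 [ 613.1 -208.5   80. ]
```

View pics/w1.png

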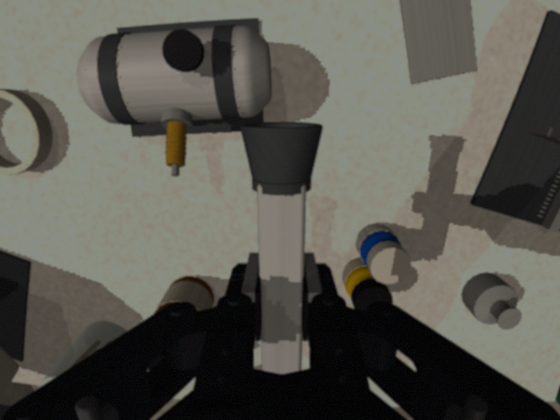

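```bash
python3 - <<'E'
from h import *
from scipy.optimize import least_squares
for a,b in(((118,28),(262,18)),((133,137),(263,129))):
    p,q=at('wrist',b,6),at('wrist',a,6);v=p-q;print(p.round(1),q.round(1),np.hypot(*v[:2]),np.arctan2(v[1],v[0])-np.pi/2)
im=cv2.imread('pics/w1.png')
c=im[0:200,60:290]; cv2.imwrite('pics/w1c.png',cv2.resize(c,None,fx=3,fy=3,interpolation=cv2.INTER_CUBIC)[:600])
E
```

```text
[ 491.3 -149.9    6. ] [ 503.4 -281.2    6. ] 131.81738499225392 0.09210152927015502
[ 589.1 -145.1    6. ] [ 602.5 -272.4    6. ] 128.07145318589573 0.10508401244893406
```

View pics/w1c.png

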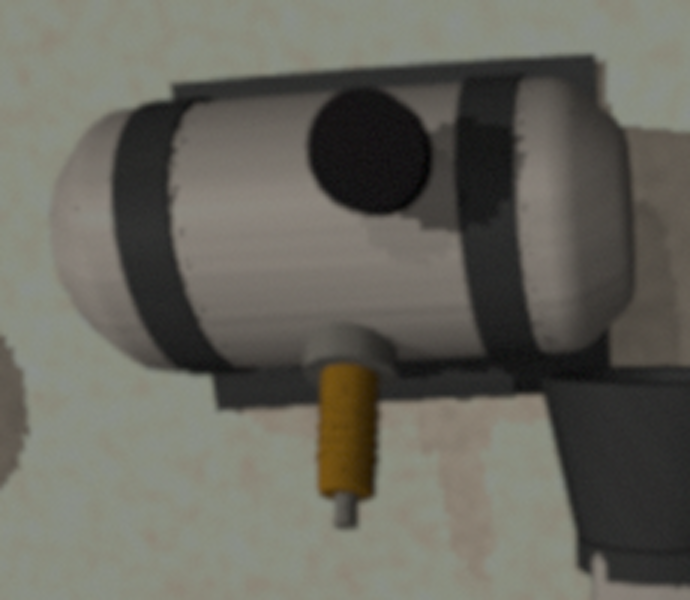

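```bash
python3 - <<'E'
from h import *
from scipy.optimize import least_squares
m=camera_model('wrist');c,s=np.cos(.48),np.sin(.48)
g=lambda u,v:np.array([u/3+60,v/3])
st=lambda r:[r*c,0,45.4+r*s]
def W(p,P): return R.from_euler('z',p[2]).apply(P)+[p[0],p[1],0]
def res(p):
    z=p[3];o=[]
    for P,px,w in((st(83),g(344.5,526),1.5),([-50,-65,z],g(172,85),1),([-50,65,z],g(597,57),1),([50,-65,z],g(218,408),1)):
        o+=list(w*(proj('wrist',W(p,P),m)-px))
    o+=list(1.5*(proj('wrist',W(p,st(75)),m)-g(346,494)))
    o.append(proj('wrist',W(p,[50,40,z]),m)[1]-130.8 if 0 else 0)
    o.append(1.5*(proj('wrist',W(p,st(45)),m)[0]-g(349,0)[0]))
    return np.array(o)
f=least_squares(res,[540,-211,.07,6]);print(f.x,f.fun.round(1))
print('tip',W(f.x,st(75)))
t=sense();print(t['eef_pos'])
# gauge in hand: mouth/ barrel direction
for n,px,d in(('mouth centre',((242+321)/2,127),0),('barrel',(281,190),0),('rodend',(280.5,372),0)): print(n,at('wrist',px,203).round(1))
a=np.array([.97,0,0])
E
```

```text
[ 5.46751954e+02 -2.13614431e+02  8.78556413e-02  2.94587762e+00] [ 0.  -0.2  0.5 -0.6 -0.5 -0.5  0.1  0.3 -0.3  0.7  0.   0.2]
tip [ 613.01999944 -207.77738359   80.03343817]
[ 639.01251915 -123.77451862  203.63794173]
mouth centre [ 570.5 -128.1  203. ]
barrel [ 595. -127.  203.]
rodend [ 687.3 -122.3  203. ]
```

```bash
python3 - <<'E'
from h import *
capture('scene');capture('top')
for l in('solvent','pigment_a','pigment_b','weight'):
  for c in('top','scene'):
    print(l,c,[(at(c,d['xy'],0).round(0)[:2],round(d['score'],2)) for d in spot_point(c,l)])
s=sense();q=np.array(s['ee_rot'])[[1,2,3,0]];R0=R.from_quat(q).as_matrix();p=np.array(s['eef_pos'])
y=.088;a=np.array([np.cos(.48)*np.cos(y),np.cos(.48)*np.sin(y),np.sin(.48)])
Y=np.array([-np.sin(y),np.cos(y),0]);X=-a;Z=np.cross(X,Y);G=np.stack([X,Y,Z],1);print(Z)
tip=np.array([613,-207.8,80])+[0,.9,0]
for n,t in(('pre',tip+90*a-80*Z),('stand',tip+90*a),('full',tip+50*a)):
    print(n,t,(R0.T@(t-p)/10).round(2),R.from_matrix(R0.T@G).as_rotvec().round(3))
E
```

```text
solvent top [(array([ 772., -218.]), 0.53)]
solvent scene [(array([ 780., -221.]), 0.95)]
pigment_a top [(array([746., -33.]), 0.58), (array([703., -13.]), 0.55)]
pigment_a scene [(array([708., -20.]), 0.93), (array([743., -30.]), 0.63), (array([437.,  -4.]), 0.51)]
pigment_b top [(array([746., -33.]), 0.58), (array([703., -13.]), 0.55)]
pigment_b scene [(array([708., -20.]), 0.93), (array([743., -30.]), 0.63), (array([437.,  -4.]), 0.51)]
weight top [(array([761., 111.]), 0.49)]
weight scene [(array([764., 119.]), 0.92)]
[ 0.45999232  0.04058414 -0.88699492]
pre [ 655.72125687 -203.13079479  192.51971962] [-1.25 -7.9   1.08] [-0.009 -0.48  -0.035]
stand [ 692.52064248 -199.88406363  121.5601258 ] [-4.94 -7.77  8.17] [-0.009 -0.48  -0.035]
full [ 657.17813471 -203.00225757  103.08895878] [-1.4  -7.9  10.02] [-0.009 -0.48  -0.035]
```

Request:
step_arm(commands="0.1 -0.3 -2.5 0.3 -0.002 -0.12 -0.009;0.1 -0.6 -5 0.6 -0.005 -0.24 -0.018;0.1 -1 -7 0.9 -0.007 -0.36 -0.027;0.1 -1.25 -7.9 1.1 -0.009 -0.48 -0.035;0.1 -1.25 -7.9 1.1 -0.009 -0.48 -0.035;0.1 -1.25 -7.9 1.1 -0.009 -0.48 -0.035;0.1 -2.2 -7.9 3 -0.009 -0.48 -0.035;0.1 -3.2 -7.8 5 -0.009 -0.48 -0.035;0.1 -4.2 -7.8 6.8 -0.009 -0.48 -0.035;0.1 -4.94 -7.77 8.15 -0.009 -0.48 -0.035;0.1 -4.94 -7.77 8.15 -0.009 -0.48 -0.035;0.1 -4.94 -7.77 8.15 -0.009 -0.48 -0.035;0.1 -4.94 -7.77 8.15 -0.009 -0.48 -0.035;0.1 -4.94 -7.77 8.15 -0.009 -0.48 -0.035")

```text
time_s: 6.65
eef_pos: [692.9, -199.8, 123.5]
ee_rot: [0.238, -0.043, 0.97, 0.01]
force: [-0.7, 0.2, -1.8]
grip_width: 0.195
grip_force: 80.1
```

```bash
python3 - <<'E'
from h import *
s=sense();print(s['eef_pos'],s['ee_rot'],s['force'],s['dq'])
w=save('wrist','w2')[:,:,::-1]; c=save('scene','s2')[:,:,::-1]
cv2.imwrite('pics/m2.png',np.hstack([w[:300,130:430],cv2.resize(c[130:250,140:260],(300,300),interpolation=cv2.INTER_CUBIC)]))
E
```

```text
[ 692.86263735 -199.84775674  123.48998457] [ 0.23812105 -0.04300676  0.97022993  0.01013235] [-0.66950721  0.20075875 -1.76854801] [-0.00307354 -0.00031566  0.00806316  0.00426098 -0.00427557 -0.00512505]
```

View pics/m2.png

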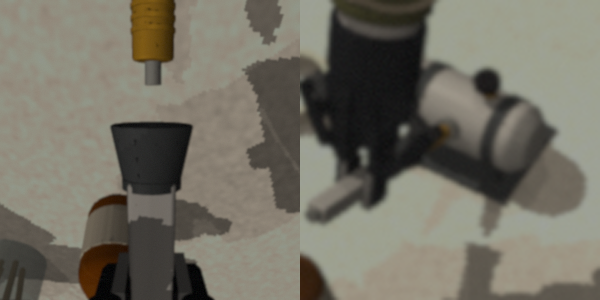

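Request:
step_arm(commands="0.1 0.6 0 0.15 0 0 0;0.1 1.2 0 0.15 0 0 0;0.1 1.8 0 0.15 0 0 0;0.1 2.4 0 0.15 0 0 0;0.1 2.8 0 0.15 0 0 0;0.1 3 0 0.15 0 0 0;0.1 3 0 0.15 0 0 0;0.1 3 0 0.15 0 0 0")

```text
time_s: 7.42
eef_pos: [666.7, -202.2, 106.7]
ee_rot: [0.238, -0.043, 0.97, 0.011]
force: [1.2, 0.5, -0.8]
grip_width: 0.197
grip_force: 80.1
```

Request:
step_arm(commands="0.1 0.15 0 0 0 0 0;0.1 0.3 0 0 0 0 0;0.1 0.45 0 0 0 0 0;0.1 0.6 0 0 0 0 0;0.1 0.6 0 0 0 0 0;0.1 0.6 0 0 0 0 0")

```text
time_s: 7.92
eef_pos: [661.7, -202.7, 104.3]
ee_rot: [0.238, -0.043, 0.97, 0.01]
force: [4.8, 0.8, -0.3]
grip_width: 0.194
grip_force: 80.1
```

Request:
step_arm(commands="0.1 0.1 0 0 0 0 0;0.1 0.2 0 0 0 0 0;0.1 0.3 0 0 0 0 0;0.1 0.4 0 0 0 0 0;0.1 0.4 0 0 0 0 0")

```text
time_s: 8.33
eef_pos: [659.0, -203.0, 103.2]
ee_rot: [0.239, -0.043, 0.97, 0.01]
force: [9.3, 1.9, 1.6]
grip_width: 0.194
grip_force: 79.9
```

Request:
step_arm(commands="0.1 0.05 0 0 0 0 0;0.1 0.1 0 0 0 0 0;0.1 0.1 0 0 0 0 0")

```text
time_s: 8.58
eef_pos: [658.3, -203.0, 102.9]
ee_rot: [0.239, -0.043, 0.97, 0.01]
force: [9.6, 2.9, 2.0]
grip_width: 0.198
grip_force: 79.8
```

Request:
step_arm(commands="0.1 0.05 0 0 0 0 0;0.1 0.1 0 0 0 0 0;0.1 0.1 0 0 0 0 0")

```text
time_s: 8.83
eef_pos: [657.5, -203.2, 102.5]
ee_rot: [0.239, -0.043, 0.97, 0.01]
force: [9.4, 2.3, 1.8]
grip_width: 0.198
grip_force: 79.8
```

Request:
step_arm(commands="0.1 0.05 0 0 0 0 0;0.1 0.1 0 0 0 0 0;0.1 0.1 0 0 0 0 0")

```text
time_s: 9.08
eef_pos: [656.8, -203.2, 102.3]
ee_rot: [0.24, -0.042, 0.97, 0.01]
force: [11.3, 2.2, 2.3]
grip_width: 0.196
grip_force: 79.7
```

```bash
python3 - <<'E'
from h import *
w=save('wrist','w3')[:,:,::-1]
cv2.imwrite('pics/m3.png',cv2.resize(w[:400,180:380],(400,600))[:600] if 0 else cv2.resize(w[60:400,180:380],None,fx=1.7,fy=1.7))
E
```

```text
(no output)
```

View pics/m3.png

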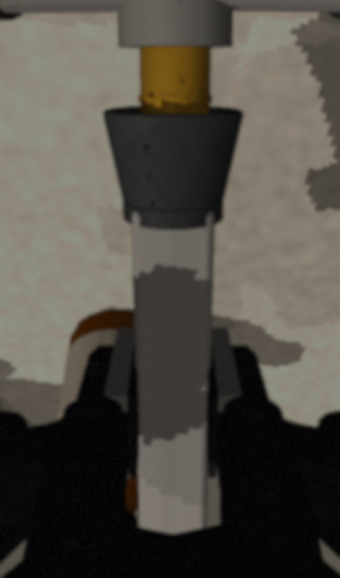

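Request:
step_arm(commands="0.1 0.05 0 0 0 0 0;0.1 0.1 0 0 0 0 0;0.1 0.1 0 0 0 0 0")

```text
time_s: 9.38
eef_pos: [656.7, -203.3, 102.4]
ee_rot: [0.241, -0.042, 0.97, 0.01]
force: [16.0, 2.9, 1.6]
grip_width: 0.193
grip_force: 79.4
```

Request:
step_arm(commands="0.1 0.02 0 0 0 0 0;0.1 0.02 0 0 0 0 0;0.1 0.02 0 0 0 0 0;0.1 0.02 0 0 0 0 0;0.1 0.02 0 0 0 0 0;0.1 0.02 0 0 0 0 0;0.1 0.02 0 0 0 0 0;0.1 0.02 0 0 0 0 0;0.1 0.02 0 0 0 0 0;0.1 0.02 0 0 0 0 0;0.1 0.02 0 0 0 0 0;0.1 0.02 0 0 0 0 0;0.1 0.02 0 0 0 0 0;0.1 0.02 0 0 0 0 0;0.1 0.02 0 0 0 0 0")

```text
time_s: 10.63
eef_pos: [656.6, -203.3, 102.5]
ee_rot: [0.241, -0.042, 0.97, 0.01]
force: [16.7, 4.0, 1.4]
grip_width: 0.191
grip_force: 79.4
```

```bash
python3 - <<'E'
from h import *
s=sense();print(s['force'],s['eef_pos'],s['ee_rot'])
w=save('wrist','w4')[:,:,::-1];c=save('scene','s4')[:,:,::-1]
cv2.imwrite('pics/m4.png',np.hstack([cv2.resize(w[60:410,180:380],None,fx=1.4,fy=1.4),cv2.resize(c[130:270,140:280],(490,490),interpolation=cv2.INTER_CUBIC)]))
E
```

```text
[16.67029254  3.96116864  1.44859773] [ 656.6275045  -203.31094971  102.46933107] [ 0.24079046 -0.04234037  0.96960651  0.00951114]
```

View pics/m4.png

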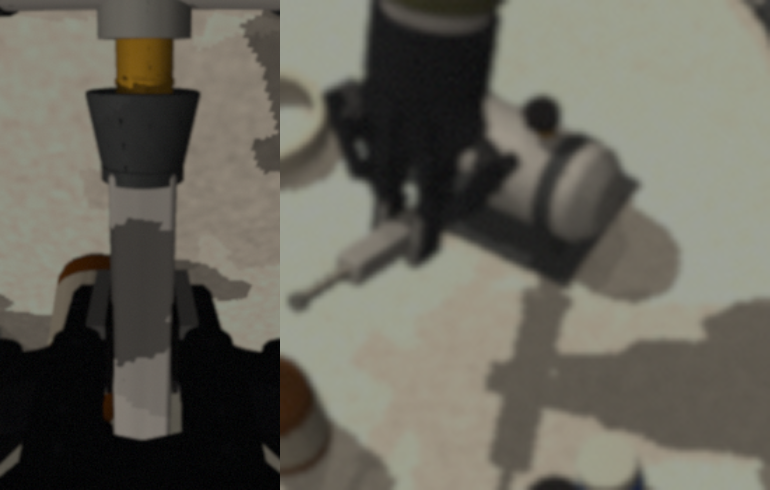

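Request:
step_arm(commands="0.1 -0.4 0 0 0 0 0;0.1 -1 0 0 0 0 0;0.1 -1.8 0 0 0 0 0;0.1 -2.7 0 0 0 0 0;0.1 -3.6 0 0 0 0 0;0.1 -4.5 0 -0.5 0 0 0;0.1 -4.8 0 -2 0 0 0;0.1 -4.8 0 -4.5 0 0 0;0.1 -4.8 0 -7 0 0 0;0.1 -4.8 0 -9 0 0 0;0.1 -4.8 0 -9.5 0 0 0;0.1 -4.8 0 -9.5 0 0 0")

```text
time_s: 11.73
eef_pos: [652.9, -203.8, 207.9]
ee_rot: [0.238, -0.043, 0.97, 0.01]
force: [0.8, 0.0, -1.9]
grip_width: 0.191
grip_force: 80.1
```

```bash
python3 - <<'E'
from h import *
s=sense();q=np.array(s['ee_rot'])[[1,2,3,0]];R0=R.from_quat(q).as_matrix();p=np.array(s['eef_pos']);print(p,s['force'])
a=.218
G=R.from_quat([np.sin(a/2),np.cos(a/2),0,0]).as_matrix()
print(G)
for n,t in(('mid',[590,0,200]),('above',[529.8,146.4,150]),):
    print(n,(R0.T@(np.array(t)-p)/10).round(2),R.from_matrix(R0.T@G).as_rotvec().round(3))
E
```

```text
[ 652.86402136 -203.77817408  207.90426759] [ 0.83210214  0.03287388 -1.85533297]
[[-0.97633196  0.21627739  0.        ]
 [ 0.21627739  0.97633196  0.        ]
 [ 0.          0.         -1.        ]]
mid [ 4.33 20.85 -1.39] [0.073 0.478 0.3  ]
above [10.81 35.97  0.84] [0.073 0.478 0.3  ]
```

Request:
step_arm(commands="0.1 0.8 3.5 -0.2 0.012 0.08 0.05;0.1 1.6 7 -0.5 0.024 0.16 0.1;0.1 2.4 10.5 -0.7 0.037 0.24 0.15;0.1 3.2 14 -0.9 0.049 0.32 0.2;0.1 3.8 17.5 -1.2 0.061 0.4 0.25;0.1 4.3 20.8 -1.4 0.073 0.478 0.3;0.1 6.2 25 -0.8 0.073 0.478 0.3;0.1 8 29 -0.2 0.073 0.478 0.3;0.1 9.6 33 0.4 0.073 0.478 0.3;0.1 10.8 36 0.8 0.073 0.478 0.3;0.1 10.8 36 0.8 0.073 0.478 0.3;0.1 10.8 36 0.8 0.073 0.478 0.3;0.1 10.8 36 0.8 0.073 0.478 0.3")

```text
time_s: 12.82
eef_pos: [529.6, 147.1, 148.9]
ee_rot: [-0.001, 0.108, 0.994, 0.0]
force: [0.1, -0.2, -1.1]
grip_width: 0.192
grip_force: 80.0
```

```bash
python3 - <<'E'
from h import *
s=sense();q=np.array(s['ee_rot'])[[1,2,3,0]];R0=R.from_quat(q).as_matrix();p=np.array(s['eef_pos']);print(p,s['force'],s['dq'].round(3) if hasattr(s['dq'],'round') else s['dq'])
a=.218
G=R.from_quat([np.sin(a/2),np.cos(a/2),0,0]).as_matrix()
print((R0.T@(np.array([529.8,146.4,44.6])-p)/10).round(2),R.from_matrix(R0.T@G).as_rotvec().round(3))
w=save('wrist','w5')[:,:,::-1]
w0=cv2.imread('pics/w1.png')
cv2.imwrite('pics/m5.png',np.hstack([w[:,110:450],w0[:,110:450]]))
E
```

```text
[529.633242   147.12208456 148.8527205 ] [ 0.09830008 -0.23446721 -1.05825447] [-0.029 -0.01  -0.012  0.002  0.002 -0.   ]
[-0.06 -0.07 10.43] [-0.    -0.003  0.001]
```

View pics/m5.png

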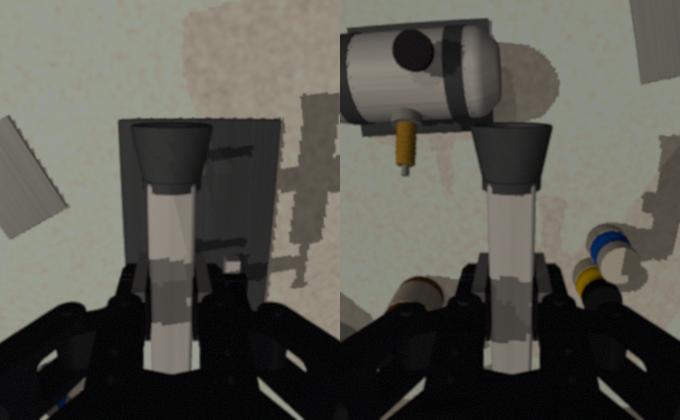

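Request:
step_arm(commands="0.1 -0.05 -0.07 2 0 0 0;0.1 -0.05 -0.07 4.5 0 0 0;0.1 -0.05 -0.07 7 0 0 0;0.1 -0.05 -0.07 8.5 0 0 0;0.1 -0.05 -0.07 9.5 0 0 0;0.1 -0.05 -0.07 10.1 0 0 0;0.1 -0.05 -0.07 10.4 0 0 0;0.1 -0.05 -0.07 10.4 0 0 0;0.1 -0.05 -0.07 10.4 0 0 0")

```text
time_s: 13.62
eef_pos: [530.4, 146.1, 45.8]
ee_rot: [-0.0, 0.109, 0.994, 0.001]
force: [2.2, 4.2, -3.3]
grip_width: 0.194
grip_force: 80.1
```

Request:
step_arm(commands="0.1 0 0 0.08 0 0 0;0.25 0 0 0.08 0 0 0;0.4 0 0 0.08 0 0 0;0.5 0 0 0.08 0 0 0;0.5 0 0 0.08 0 0 0;0.5 0 0 0.08 0 0 0;0.5 0 0 0.08 0 0 0;0.5 0 0 -2 0 0 0;0.5 0 0 -5 0 0 0;0.5 0 0 -9 0 0 0;0.5 0 0 -13.5 0 0 0;0.5 0 0 -13.5 0 0 0;0.5 0 0 -13.5 0 0 0")

```text
time_s: 14.7
eef_pos: [530.8, 146.4, 183.1]
ee_rot: [0.002, 0.109, 0.994, 0.001]
force: [0.6, -0.6, 0.1]
grip_width: 0.499
grip_force: 0.0
```

```bash
python3 - <<'E'
from h import *
s=sense();print(s['eef_pos'],s['ee_rot'])
w=save('wrist','w6')
for l in('gauge','pointer_tip','rod_end'):
    for d in spot_point('wrist',l): print(l,np.round(d['xy'],1),round(d['score'],2),at('wrist',d['xy'],45).round(1))
t=save('top','t6');c=save('scene','s6')
for C in('top','scene'):
  for l in('pointer_tip','rod_end'):
    for d in spot_point(C,l): print(C,l,np.round(d['xy'],1),round(d['score'],2),at(C,d['xy'],45).round(1))
cv2.imwrite('pics/m6.png',np.hstack([w[90:410,170:430],cv2.resize(c[200:330,270:400],(320,320),interpolation=cv2.INTER_CUBIC)])[:,:,::-1])
E
```

```text
[530.77152987 146.40321694 183.09683479] [1.67020628e-03 1.08632151e-01 9.94080304e-01 7.84660139e-04]
gauge [284.4 196. ] 0.68 [527.  148.4  45. ]
gauge [279.7 308.6] 0.66 [631.9 121.2  45. ]
pointer_tip [295.4 271.9] 0.5 [596.7 143.1  45. ]
rod_end [280.6 309.7] 0.76 [632.3 121.8  45. ]
scene pointer_tip [319.9 269.2] 0.5 [609.1 142.6  45. ]
scene rod_end [446.6 223.3] 0.6 [355.  321.4  45. ]
scene rod_end [303.8 273.6] 0.53 [636.7 119.3  45. ]
```

View pics/m6.png

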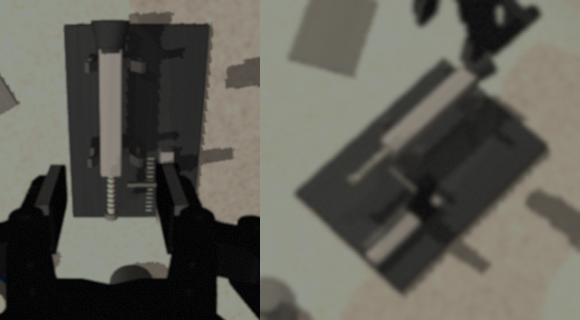

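Request:
step_arm(commands="0.4 -3 2.2 0 0 0 0;0.4 -6 4.4 0 0 0 0;0.4 -6.8 5 0.2 0 0 0;0.4 -6.8 5 0.2 0 0 0;0.4 -6.8 5 0.2 0 0 0;0.4 -6.8 5 0.2 0 0 0")

```text
time_s: 15.7
eef_pos: [606.4, 180.2, 178.5]
ee_rot: [-0.001, 0.109, 0.994, 0.0]
force: [-0.7, 0.8, 0.2]
grip_width: 0.401
grip_force: 0.0
```

```bash
python3 - <<'E'
from h import *
s=sense();print(s['eef_pos'],s['ee_rot'])
w=save('wrist','w7')
for l in('gauge','pointer_tip','rod_end'):
    for d in spot_point('wrist',l): print(l,np.round(d['xy'],1),round(d['score'],2),at('wrist',d['xy'],45).round(1))
cv2.imwrite('pics/m7.png',cv2.resize(w[60:300,150:400],None,fx=2.5,fy=2.5,interpolation=cv2.INTER_CUBIC)[:,:,::-1])
E
```

```text
[606.37665331 180.18519849 178.48806107] [-1.27124748e-03  1.08703041e-01  9.94073422e-01  2.53192108e-04]
gauge [218.6 116.1] 0.63 [531.2 146.8  45. ]
pointer_tip [236.5 203.8] 0.6 [602.4 142.4  45. ]
rod_end [221.  245.4] 0.56 [636.  119.7  45. ]
rod_end [121.9 304.2] 0.43 [674.8  10.9  45. ]
```

View pics/m7.png

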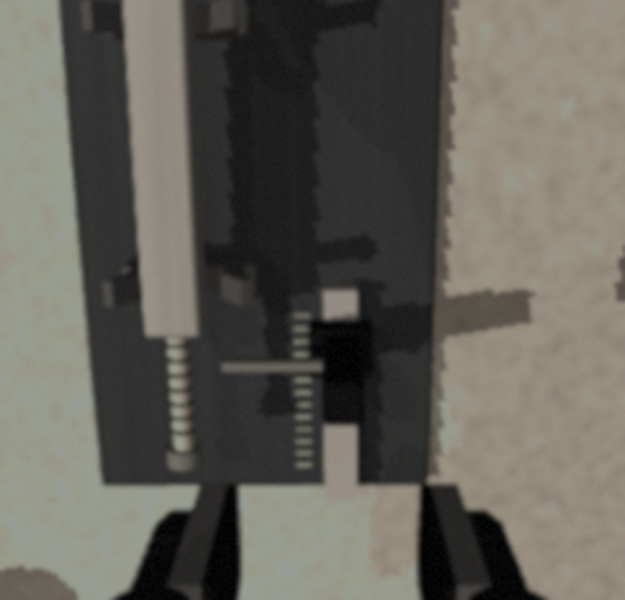

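```bash
python3 - <<'E'
from h import *
y=-.215;X=np.array([np.cos(y),np.sin(y),0]);Y=np.array([-np.sin(y),np.cos(y),0]);o=np.array([529.5,147,0])
m=camera_model('wrist');g=lambda u,v:(150+u/2.5,60+v/2.5)
for n,p,z in(('rod',g(182,468),51),('cap start',g(182,452),51),('barrel end',g(172,335),54),('blade',g(222,366),45),('blade',g(222,366),50),('blade root',g(325,366),45),('grip top near',g(341,322),83),('grip left',g(312,340),83),('grip right',g(372,340),83)):
    P=at('wrist',p,z,m);print(n,z,P.round(1),'dock',((P-o)@X).round(1),((P-o)@Y).round(1))
E
```

```text
rod 51 [635.5 122.5  51. ] dock 108.7 -1.3
cap start 51 [629.8 124.1  51. ] dock 102.9 -1.0
barrel end 54 [589.1 132.7  54. ] dock 61.3 -1.3
blade 45 [605.1 143.7  45. ] dock 74.6 12.9
blade 50 [603.7 144.7  50. ] dock 72.9 13.6
blade root 45 [612.4 177.   45. ] dock 74.6 47.0
grip top near 83 [588.9 186.9  83. ] dock 49.5 51.7
grip left 83 [592.2 177.9  83. ] dock 54.6 43.6
grip right 83 [595.8 194.3  83. ] dock 54.7 60.3
```

Request:
step_arm(commands="0.4 -0.5 0.1 3.5 0 0 0;0.4 -0.5 0.1 7 0 0 0;0.4 -0.5 0.1 9.5 0 0 0;0.4 -0.5 0.1 10.6 0 0 0;0.4 -0.5 0.1 10.6 0 0 0;0.4 -0.5 0.1 10.6 0 0 0;0.05 -0.5 0.1 10.6 0 0 0;0.05 -0.5 0.1 10.6 0 0 0;0.05 -0.5 0.1 10.6 0 0 0;0.05 -0.5 0.1 10.6 0 0 0;0.05 -0.5 0.1 10.6 0 0 0;0.05 -0.5 0.1 10.6 0 0 0", newtons=25)

```text
time_s: 16.9
eef_pos: [613.2, 182.4, 75.0]
ee_rot: [0.002, 0.108, 0.994, 0.002]
force: [3.2, 9.3, 2.0]
grip_width: 0.134
grip_force: 30.0
```

Request:
step_arm(commands="0.05 -0.5 0.1 0 0 0 0;0.05 -1 0.15 0 0 0 0;0.05 -1.5 0.15 0 0 0 0;0.05 -2 0.15 0 0 0 0;0.05 -2.5 0.15 0 0 0 0;0.05 -3 0.15 0 0 0 0;0.05 -3.4 0.15 0 0 0 0;0.05 -3.4 0.15 0 0 0 0;0.05 -3.4 0.15 0 0 0 0;0.05 -3.4 0.15 0 0 0 0")

```text
time_s: 17.73
eef_pos: [647.1, 175.3, 74.9]
ee_rot: [0.002, 0.109, 0.994, 0.001]
force: [1.8, 5.4, 6.1]
grip_width: 0.136
grip_force: 30.5
```

```bash
python3 - <<'E'
from h import *
s=sense();print(s['eef_pos'],s['force'])
w=save('wrist','w8');cv2.imwrite('pics/w8c.png',cv2.resize(w[100:340,130:380],None,fx=2.5,fy=2.5,interpolation=cv2.INTER_CUBIC)[:,:,::-1])
for l in('pointer_tip','rod_end'):
    for d in spot_point('wrist',l): print(l,np.round(d['xy'],1),round(d['score'],2),at('wrist',d['xy'],45).round(1))
E
```

```text
[647.12928111 175.28545186  74.94048466] [1.83697412 5.37066063 6.14145041]
pointer_tip [207.8 253. ] 0.96 [636.9 137.6  45. ]
rod_end [174.4 256.3] 0.9 [635.  119.7  45. ]
```

```bash
python3 - <<'E'
from h import *
g=cv2.cvtColor(cv2.imread('pics/w8.png'),cv2.COLOR_BGR2GRAY)
print('rod',[int(x) for x in g[225:290,171:178].mean(1)])
print('blade',[int(x) for x in g[225:290,212:218].mean(1)])
print('rodcols',[int(x) for x in g[252,150:200]])
print('tipcols r258',[int(x) for x in g[254,190:230]])
E
```

```text
rod [154, 121, 84, 101, 143, 164, 170, 170, 170, 166, 143, 101, 99, 145, 168, 172, 172, 172, 171, 170, 168, 164, 150, 118, 79, 77, 107, 120, 121, 121, 122, 122, 122, 122, 123, 117, 101, 75, 61, 59, 65, 95, 139, 171, 181, 181, 181, 181, 181, 181, 180, 180, 180, 179, 180, 179, 179, 179, 179, 179, 178, 177, 178, 178, 179]
blade [56, 56, 55, 56, 56, 55, 56, 56, 55, 55, 55, 55, 55, 56, 55, 55, 55, 55, 55, 55, 56, 55, 54, 55, 54, 48, 45, 44, 62, 91, 112, 119, 120, 117, 102, 78, 62, 58, 59, 58, 61, 92, 139, 170, 180, 180, 180, 180, 180, 180, 180, 180, 180, 181, 181, 180, 181, 181, 180, 180, 180, 180, 180, 180, 180]
rodcols [61, 60, 62, 59, 60, 59, 57, 57, 58, 59, 61, 59, 59, 59, 59, 62, 78, 108, 124, 128, 128, 129, 128, 125, 119, 118, 113, 110, 108, 105, 100, 92, 86, 80, 74, 69, 62, 59, 54, 50, 50, 55, 59, 61, 59, 60, 60, 61, 59, 59]
tipcols r258 [51, 53, 59, 61, 58, 61, 59, 60, 59, 62, 60, 61, 62, 61, 66, 75, 88, 92, 92, 93, 90, 92, 93, 92, 92, 91, 91, 92, 90, 91, 91, 90, 89, 91, 91, 90, 89, 90, 90, 90]
```

```bash
python3 - <<'E'
from h import *
X=np.array([np.cos(.215),-np.sin(.215),0])
for z in(45,51): print('rod',z,at('wrist',(174,261.3),z)@X)
for z in(45,48,50): print('blade',z,at('wrist',(215,256.5),z)@X, (at('wrist',(215,259.5),z)-at('wrist',(215,253.5),z))@X)
E
```

```text
rod 45 597.7592954863621
rod 51 594.6052787459436
blade 45 594.8350351956161 3.489684139218872
blade 48 593.3142960653637 3.422534893023247
blade 50 592.3004699785287 3.377768728892829
```

Request:
step_arm(commands="0.05 -0.1 0 0 0 0 0;0.05 -0.1 0 0 0 0 0;0.05 -0.1 0 0 0 0 0;0.2 -0.1 0 0 0 0 0;0.35 -0.1 0 0 0 0 0;0.4 -0.1 0 0 0 0 0;0.4 -0.1 0 0 0 0 0;0.4 -0.1 0 0 0 0 0;0.4 -0.1 0 -3 0 0 0;0.4 -0.1 0 -7 0 0 0;0.4 -0.1 0 -10.5 0 0 0;0.4 -0.1 0 -10.5 0 0 0;0.4 -0.1 0 -10.5 0 0 0;0.4 -0.1 0 -10.5 0 0 0")

```text
time_s: 19.05
eef_pos: [646.3, 174.1, 176.6]
ee_rot: [-0.002, 0.109, 0.994, 0.0]
force: [0.3, -0.5, -0.5]
grip_width: 0.4
grip_force: 0.0
```

```bash
python3 - <<'E'
from h import *
s=sense();print(s['eef_pos'],s['force'])
w=save('wrist','w9')
X=np.array([np.cos(.215),-np.sin(.215),0])
o={}
for l in('gauge','pointer_tip','rod_end'):
    for d in spot_point('wrist',l)[:1]: o[l]=at('wrist',d['xy'],45);print(l,np.round(d['xy'],1),round(d['score'],2),o[l].round(1),o[l]@X)
c=[int(round(v)) for v in proj('wrist',o['rod_end'])];b=[int(round(v)) for v in proj('wrist',o['pointer_tip'])]
g=cv2.cvtColor(w,cv2.COLOR_RGB2GRAY)
r0=c[1]-25
print(r0,c[0],[int(x) for x in g[r0:r0+50,c[0]-2:c[0]+3].mean(1)])
print(b[0]+6,[int(x) for x in g[r0:r0+50,b[0]+4:b[0]+9].mean(1)])
E
```

```text
[646.29458111 174.10720473 176.61454372] [ 0.28926189 -0.47651032 -0.47580147]
gauge [209.2  62.4] 0.85 [531.7 144.6  45. ] 488.63265388310253
pointer_tip [235.1 196.7] 0.57 [634.7 137.4  45. ] 590.7341986221346
rod_end [237.1 197.1] 0.73 [635.6 138.9  45. ] 591.2885486417331
172 237 [46, 46, 46, 45, 45, 45, 46, 45, 45, 46, 45, 45, 45, 45, 45, 45, 45, 45, 45, 45, 45, 45, 45, 44, 44, 43, 45, 61, 82, 94, 92, 76, 56, 47, 47, 47, 48, 48, 48, 48, 48, 47, 48, 66, 102, 133, 148, 151, 150, 151]
241 [48, 50, 49, 48, 48, 47, 48, 47, 47, 47, 46, 47, 47, 47, 47, 47, 47, 46, 47, 46, 45, 47, 47, 47, 45, 42, 45, 62, 84, 98, 95, 79, 56, 46, 46, 48, 49, 48, 48, 49, 49, 47, 49, 66, 101, 133, 147, 150, 150, 151]
```

```bash
python3 - <<'E'
from h import *
X=np.array([np.cos(.215),-np.sin(.215),0]);o=np.array([529.5,147,0]);Y=np.array([.213,.977,0])
P=o+107*X+51*np.array([0,0,1]);c=proj('wrist',P);print(c)
g=cv2.cvtColor(cv2.imread('pics/w9.png'),cv2.COLOR_BGR2GRAY)
k=int(c[0])
for q in(k-2,k+1):print([int(x) for x in g[180:220,q-1:q+2].mean(1)])
for r in(203,204,205,206):
  print(r,at('wrist',(k,r),51)@X)
for z in(45,48,50):print('blade',z,at('wrist',(241,201.4),z)@X)
# gauge axis in camera: barrel edges
for r in(80,100,120,140):
  w=np.where(g[r,190:235]>100)[0]+190;P=at('wrist',((w.min()+w.max())/2,r),54);print(P.round(1),((P-o)@Y).round(1))
E
```

```text
[217.79711694 201.26070248]
[110, 104, 127, 143, 147, 138, 115, 103, 124, 142, 149, 148, 148, 142, 121, 97, 92, 100, 105, 105, 105, 102, 93, 76, 57, 48, 48, 48, 48, 48, 48, 48, 49, 48, 47, 58, 88, 125, 145, 150]
[70, 77, 96, 105, 105, 98, 83, 78, 96, 110, 113, 114, 116, 112, 98, 81, 77, 84, 85, 87, 88, 86, 79, 67, 54, 49, 50, 50, 49, 50, 50, 49, 49, 49, 50, 59, 90, 125, 147, 151]
203 594.3941678175029
204 595.2292096456976
205 596.0658524777957
206 596.9041046618124
blade 45 594.9354954348814
blade 48 594.0180732700123
blade 50 593.4064584934332
[544.4 141.5  54. ] -2.2
[558.  138.8  54. ] -1.9
[571.8 135.7  54. ] -2.0
[586.1 132.5  54. ] -2.1
```

```bash
python3 -c "
from rig import *
print(finish_job())"
```

```text
the job is handed in; nothing more can be done
None
```

The job is handed in, but no pass or fail result came back. I pressed the gauge onto the valve to its hard stop at about 16.5 N for over a second and the rod came out. The gauge is back in both saddles, with the pointer blade measured about 1 mm from the rod's end. I viewed 11 pictures, one over the limit of 10.

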